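# Load a cup and index the pour-over tray one place on

### The job

Get the next pour-over ready: stand the empty cup from the hob upright on one of the two free side places of the revolving tray, then draw the sprung plunger on the tray's handle bar up, swing the tray a quarter turn so that this cup comes under the dripper, and let the pin drop fully home in the hole there. Something standing on the worktop bars the handle bar's way on one side, so choose the side accordingly. Do not shift or knock any of the other things, and leave the cup already on the tray standing on its place.

Things in the scene. Friction and masses are not known exactly. Their poses are not given: they have to be found in the camera images.
- cup_center (a point): the empty cup to load: small white coffee cup with raised ribs and one ear handle, on the black hob (hob top 6 mm above the worktop) at the right. Bowl about 63 mm across at the rim, tapering to 44 mm at the foot, 52 mm high, 0.11 to 0.18 kg; the handle reaches 56 mm from the bowl's centre line and is 13 mm wide. Point: on the bowl's centre line, 26 mm above its foot. z up; the handle points along this frame's -y
- brewed_cup_center (a point): a similar small white cup (65 mm across, 50 mm high, ear handle along -y, 58 mm from the centre line) that stands on the tray's back place under the dripper at the start. Point: on its centre line 26 mm above its foot
- tray_axis (a point): the vertical axis on which the tray turns, at the height of the tray's top (46 mm above the worktop). The frame belongs to the fixed station: x points from the robot's side to the dripper, y to the left, z up. Station: dark round wooden base, 142 mm radius, 16 mm high, with a steel index plate (top at 26 mm) along its front rim; a light wooden tray, 110 mm radius and 14 mm thick, turns above it
- tray (a joint): angle of the tray, rad: 0 at the start with the handle bar to the front (station -x), positive counter-clockwise seen from above, so that +1.571 has the bar at the station's right (-y) and the tray's right place under the dripper, and -1.571 has the bar at the left and the left place under the dripper. Stops at +/-1.66; turns with little friction (0.05 N m) when the pin is out. The index plate has three brass-ringed holes: at 0 and at +/-1.571, none between
- plunger (a joint): height of the index plunger, m: 0 with the pin fully home in a hole, 0.012 drawn fully up; the pin leaves the hole at 0.008 and, let go between holes, rides on the plate at 0.008. Its spring pushes it down with 4 N at 0, 8.5 N at 0.012. The 8 mm pin has a round nose and pulls itself into a hole when let go within 3 mm of it
- plunger_knob (a point): middle of the plunger's ribbed black pull knob: upright cylinder 28 mm across and 27 mm high (55 to 83 mm above the worktop with the pin home), 130 mm from the tray axis on the handle bar, turning with the tray. Under it the steel handle bar, 26 mm wide, 34 to 42 mm above the worktop, runs from the tray out to 190 mm from the axis with a rounded end
- seat_left (a point): centre, on the tray's top, of the round black rubber place (68 mm across, flush) that lies at the left of the tray at the start (75 mm from the axis, moves with the tray). Free at the start. A cup here comes under the dripper when the bar swings to the left
- seat_right (a point): the same for the place at the right of the tray at the start. Free at the start. A cup here comes under the dripper when the bar swings to the right
- seat_back (a point): the same for the place that lies at the back at the start, on which the other cup stands; it turns with the tray
- drip_point (a point): point of the fixed station straight below the dripper's outlet, at the height of the tray's top, 75 mm behind the tray axis (same axes as tray_axis). Fixed things beyond the station, in world m: electric kettle 0.22 high at x 0.75 to 0.92, y -0.28 to -0.05; mugs 0.10 high from x 0.68 on, y 0.18 to 0.33; whistling kettle 0.25 high from x 0.69 on, y -0.75 to -0.48
- dripper: white ceramic cone dripper on a steel stand, fixed to the station (its origin and axes are the station's: origin on the tray axis at worktop height). The cone stands over the drip point: outlet 150 mm, rim 226 mm above the worktop, 45 mm rim radius, small handle to the right reaching 65 mm; steel post of 7 mm radius 165 mm behind the tray axis. No room to load a cup from above under it
- jar: glass jar with green screw lid, 64 x 68 mm and 84 mm high, origin at the centre of its underside. Stands in the way of the handle bar on one side (left or right of the front)
- tin: flat oblong food tin lying on the worktop, 63 x 105 mm, 26 mm high, origin at the centre of its underside; on the other side, low enough for the bar to pass above it
- glass: clear waisted glass, 62 mm across, 86 mm high, on the hob; origin at the centre of its underside
- mill: slim grey-topped shaker, 44 mm across, 90 mm high, on the hob close to the cup, on the side away from its handle; origin at the centre of its underside
- timer: round wind-up kitchen timer, 65 mm across, 48 mm high, on the hob; origin at the centre of its underside

How it is judged (in metres and radians):
On the way, in this order (a step that is already met when the one before it is completed fails the run):
1. the empty cup stands upright and let go on one of the two free side places, the tray still locked with its bar to the front ((horizontal distance between cup_center and seat_left below 0.02 m or horizontal distance between cup_center and seat_right below 0.02 m) and angle between cup_center's own z axis and vertical below 0.1 rad and z of cup_center in the frame of drip_point between 0.021 and 0.031 m and value of joint tray between -0.05 and 0.05 rad and value of joint plunger below 0.0025 m and contact force between cup and the fingers below 0.1 N), for 0.2 s.
2. the pin is drawn clear and the tray is turning (value of joint plunger above 0.0075 m and (value of joint tray above 0.3 rad or value of joint tray below -0.3 rad)), for 0.05 s.
At the end, for the whole second after the job is handed in: Tray at rest a quarter turn (1.571 rad either way, within 0.03) from its start, pin home (plunger under 2.5 mm); the loaded cup upright on it within 15 mm of the drip point; the other cup upright within 20 mm of the centre of its own place on the tray (horizontal distance between cup_center and drip_point below 0.015 m and angle between each of cup_center, brewed_cup_center's own z axis and vertical below 0.1 rad and z of cup_center in the frame of drip_point between 0.021 and 0.031 m and (value of joint tray between 1.54 and 1.6 rad or value of joint tray between -1.6 and -1.54 rad) and value of joint plunger below 0.0025 m and velocity of joint tray between -0.05 and 0.05 rad/s and linear speed of cup below 0.02 m/s and horizontal distance between brewed_cup_center and seat_back below 0.02 m); the robot touches nothing.
It fails at once if the jar or the tin is shifted by more than 20 mm (distance of any of jar, tin from where it was at the start of the episode above 0.02 m).
It fails at once if the glass, the shaker or the timer is shifted by more than 20 mm (distance of any of glass, mill, timer from where it was at the start of the episode above 0.02 m).
It fails at once if the cup already on the tray is tipped over (angle between brewed_cup_center's own z axis and vertical above 0.4 rad).
It fails at once if the robot strikes the dripper or its stand (over 8 N) (contact force between any of the arm, the fingers and dripper above 8 N).
It also fails if it takes over 51 s, if anything falls off the work surface, if the arm or the gripper's body presses on something with over 40 N, if the wrist force passes 120 N, or if a joint passes its speed limit or range.

### The arm

A 6-joint arm with a two-finger parallel gripper is mounted at the origin on a cart in front of the work surface, level with it; the furniture and walls round the work are solid. World frame = base frame: x ahead of the robot, y to its left, z up, the work surface at z = 0. Lengths are in m, angles in degrees, forces in N, time in s.
With the tool pointing down it reaches from about 0.325 to 0.775 m from the base axis. Payload 5.5 kg.
Tool frame: the origin (TCP) lies at the very end of the fingers, on their centre line; the grasp point (between the pads) lies 19 mm behind it; z points along the fingers, y is the line along which they close (so a half turn about z gives the same grasp; the last joint's range is limited). The gripper opens to 85 mm and grips with 20 to 120 N. Pads are 22 mm wide; open, the fingers measure 114 mm over their backs; the gripper's body (76 mm by 85 mm) begins 54 mm behind the grasp point. The pads swing forward as they close: fully open they stand 13 mm farther back than shut.
Start: joints at [63.959, 5.22, 70.514, -0, 104.267, -3.249], TCP at [0.232, 0.553, 0.193] pointing down, gripper open.
Joint ranges: [-164.24, 164.24], [-49.07, 125.15], [9.68, 141.18], [-86.29, 266.29], [3.28, 154.24], [-151.56, 151.56]. Speed limits (degrees/s): [147.25, 147.25, 172.46, 180, 180, 180].

### API

Orientations are given as [roll, pitch, yaw] about the fixed x, y, z axes, in that order (R = Rz(yaw) Ry(pitch) Rx(roll)).
In Python, from bench import arm gives the robot as it stands.
- The arm moves only by the shell command python3 -m pendant 'ROWS' [FORCE]. ROWS is JSON, a list of rows, each an object of numbers: "rx", "ry", "rz": the turn, a rotation vector about the tool's x, y, z in rad; "dx", "dy", "dz": the shift along the tool's x, y, z in m; "hand": the opening, from -1 (shut) to 1 (fully open), so that 0 is half open. In form: [{"rx": .., "ry": .., "rz": .., "dx": .., "dy": .., "dz": .., "hand": ..}, ...]. A call has exactly 5 rows; each row shifts and turns the commanded pose from where the row before left it, along the tool's axes as they then stand; what a row does not reach is not made up. A row lasts 1/8 s, in which the tool goes at most 62.5 mm and 10.7 degrees, less where a joint would pass 70% of its speed; a pose out of reach is approached as far as the arm can. A call is refused whole if a number of a shift passes 0.0625 or a number of a turn 0.188, either way. A call with a gripper value outside its range is refused whole. The fingers move at their own pace and stop on an object; FORCE is the grip in N (left out, the last holds). Time passes only in rows, so rows that do not move let the fingers close, or fill a call up. It gives the time, the measured TCP pose, the force, the opening and the grip force at its end, in the units of the state.
- arm.observe(): the state, without advancing time (a new reading comes with each control period).
- arm.grab_frame(name): name is "scene" or "top" or "wrist"; returns the picture (420x560x3 uint8, blue, green, red); there is no depth.
- arm.camera_params(name): a dict with "mtx" (3x3 intrinsics, pixels), "cam_to_world" (4x4, takes a point from camera to world coordinates); the wrist camera has in their place "tool_from_camera" (4x4, takes a point from camera to tool coordinates, whose origin is the TCP and whose axes are the flange's). Camera axes: x right, y down, z forward; pixel columns grow to the right and rows downward; lengths in m; the calibration is good to about 2 mm. A picture is of the moment at which its call begins: read the wrist's pose just before it. camera_params takes no time and is no camera call.
- arm.finish_job(): hands the job in; it is judged then, once.
The state is a dict: "clock": time; "joint_positions": joint angles; "joint_velocities": joint speeds; "effort": joint torques, N m; "ee_pos": TCP position; "tcp_rot": TCP orientation; "force": force on the tool from outside, world axes, zero at the start; "wrist_torque": the same for the moment, N m; "grip_width": opening from 0.0 (shut) to 1.0 (fully open); "grip_force": force on a finger pad.
Only numpy, scipy, OpenCV 4.12 (cv2) and the standard library are available. Lean on these libraries where they do the work, as an engineer would, in place of code of your own. Each camera call takes 0.05 s, during which the arm holds its last target. There are 200 camera calls.

## Working session

There is one attempt and no reset: what is moved stays moved. The work goes in short steps, Python scripts to look and compute and a shell command to move; the robot and the scene stay as the last step left them, time stands still between calls to the robot, and variables do not carry over. Pictures are saved under pics/ and viewed, at most 10 in all, crops included, and the job is handed in when it is done.

```bash
mkdir -p pics; ls; python3 - <<'E'
from bench import arm
import cv2,numpy as np
for n in ["scene","top"]:
    cv2.imwrite(f"pics/{n}0.png",arm.grab_frame(n)); p=arm.camera_params(n); print(n,np.round(p["mtx"],1).tolist(),np.round(p["cam_to_world"],3).tolist())
p=arm.camera_params("wrist");print(np.round(p["mtx"],1).tolist(),np.round(p["tool_from_camera"],3).tolist())
print(arm.observe())
E
```

```text
pics
scene [[380.6, 0.0, 283.6], [0.0, 380.6, 209.7], [0.0, 0.0, 1.0]] [[0.882, -0.302, 0.361, 0.179], [-0.471, -0.587, 0.658, -0.802], [0.013, -0.751, -0.66, 0.761], [0.0, 0.0, 0.0, 1.0]]
top [[387.3, 0.0, 273.9], [0.0, 387.3, 211.8], [0.0, 0.0, 1.0]] [[0.138, -0.966, 0.218, 0.289], [-0.99, -0.135, 0.029, -0.161], [0.002, -0.22, -0.976, 1.289], [0.0, 0.0, 0.0, 1.0]]
[[359.7, 0.0, 275.3], [0.0, 359.7, 209.3], [0.0, 0.0, 1.0]] [[0.001, -0.947, -0.32, 0.082], [1.0, 0.0, 0.001, -0.001], [-0.0, -0.32, 0.947, -0.181], [0.0, 0.0, 0.0, 1.0]]
{'clock': 0.1, 'joint_positions': array([ 6.39588644e+01,  5.25899548e+00,  7.05756243e+01,  9.92563155e-04,
        1.04267102e+02, -3.24999478e+00]), 'joint_velocities': array([-0.11491958, -0.1746059 , -0.21607424, -0.04140044, -0.03805573,
       -0.00794629]), 'effort': array([ 2.13951025e-03, -4.60214031e+01, -4.19220328e+01, -1.08401932e-05,
        1.05014743e-02, -4.50027301e-05]), 'ee_pos': array([0.23228944, 0.55285773, 0.19175556]), 'tcp_rot': array([-1.79898497e+02, -6.72768921e-03,  1.57209097e+02]), 'force': array([ 0.0354554 , -0.27757359,  0.25789748]), 'wrist_torque': array([-0.01436182,  0.02449008,  0.00656743]), 'grip_force': 0.0, 'grip_width': 0.9996136570820018}
```

View pics/top0.png

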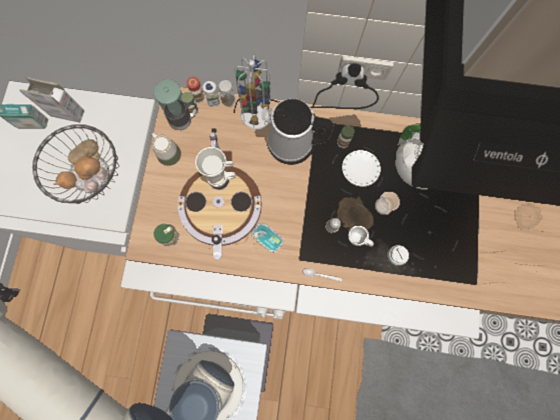

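View pics/scene0.png

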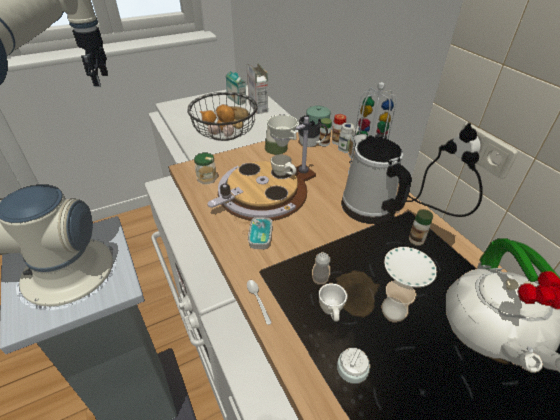

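The top view shows the jar at (165,235), left of the bar, and the tin at (268,237) on the right, so the bar swings right and the cup goes on seat_right, about (238,202). The cup is at (359,235) with its handle to the lower right, and the shaker at (333,226).

```bash
cat > h.py <<'E'
import numpy as np, cv2
from bench import arm
from scipy.spatial.transform import Rotation as R
def ray(n,u,v,z,T=None):
    p=arm.camera_params(n); T=np.array(p["cam_to_world"]) if T is None else T
    d=T[:3,:3]@np.linalg.inv(p["mtx"])@np.array([u,v,1.]); o=T[:3,3]
    return o+d*(z-o[2])/d[2]
def pose():
    s=arm.observe(); M=np.eye(4); M[:3,:3]=R.from_euler('xyz',s["tcp_rot"],degrees=True).as_matrix(); M[:3,3]=s["ee_pos"]; return M
def wrist(name):
    M=pose(); im=arm.grab_frame("wrist"); cv2.imwrite(f"pics/{name}.png",im)
    return im, M@np.array(arm.camera_params("wrist")["tool_from_camera"])
def proj(n,P,T=None):
    p=arm.camera_params(n); T=np.array(p["cam_to_world"]) if T is None else T
    c=np.linalg.inv(T)@np.append(P,1); q=p["mtx"]@c[:3]; return q[:2]/q[2]
E
python3 - <<'E'
import cv2,numpy as np
a=cv2.imread("pics/top0.png"); 
l=cv2.resize(a[130:270,140:290],None,fx=2.6,fy=2.6,interpolation=2); r=cv2.resize(a[130:270,310:430],None,fx=2.6*1,fy=2.6,interpolation=2)
cv2.imwrite("pics/crop0.png",np.hstack([l,r]))
from h import *
for nm,u,v,z in [("cup rim",357,234,.058),("mill",333,224,.09),("glass",387,202,.09),("timer",399,254,.05),("axis",218,202,.046),("knob",216,239,.083),("jar",165,234,.084),("tin",268,237,.026),("seatL",197,202,.046),("seatR",239,202,.046)]:
    print(nm,np.round(ray("top",u,v,z),3))
E
```

```text
cup rim [ 0.528 -0.4    0.058]
mill [ 0.543 -0.316  0.09 ]
glass [ 0.638 -0.479  0.09 ]
timer [ 0.484 -0.541  0.05 ]
axis [0.574 0.063 0.046]
knob [0.446 0.042 0.083]
jar [0.439 0.204 0.084]
tin [ 0.484 -0.117  0.026]
seatL [0.564 0.132 0.046]
seatR [ 0.583 -0.006  0.046]
```

View pics/crop0.png

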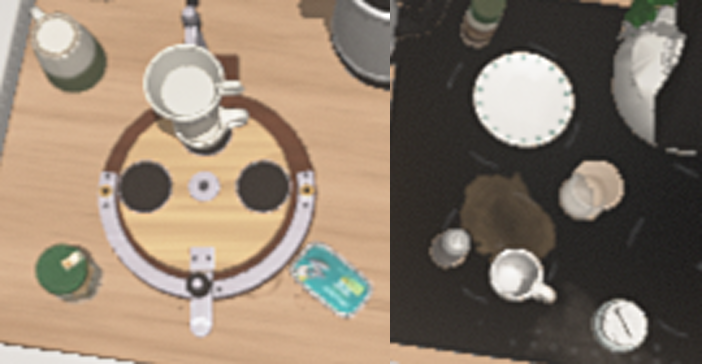

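The crops show the cup rim at about (358.8,234.6) px with the handle tip at (369.6,242.3). The seats are at (195.8,201.9) and (241.2,201.5), the axis at (218.5,202) and the knob at (216.2,239.2). Next I plan the move to above the cup.

```bash
cat >> h.py <<'E'
from scipy.spatial.transform import Slerp
def ori(yaw,tilt=0):  # tool down, x at yaw; tilt: tool back leans toward -x (deg)
    return R.from_euler('z',yaw,degrees=True)*R.from_euler('x',180,degrees=True)*R.from_euler('y',tilt,degrees=True)
def plan(wps,ns,start=None):
    M=pose() if start is None else start; p,r=M[:3,3],R.from_matrix(M[:3,:3]); k=0
    for (tp,tr),n in zip(wps,ns):
        sl=Slerp([0,1],R.concatenate([r,tr])); p0=p.copy()
        for i in range(1,n+1):
            q=p0+(np.array(tp)-p0)*i/n; rn=sl(i/n); d=r.inv().apply(q-p); w=(r.inv()*rn).as_rotvec()
            print(k//5,k%5,"d",np.round(d,3).tolist(),"r",np.round(w,3).tolist()); p,r=q,rn; k+=1
E
python3 - <<'E'
from h import *
P=lambda u,v,z:ray("top",u,v,z)
sl,sr,ax,kn=P(195.8,201.9,.046),P(241.2,201.5,.046),P(218.5,202,.046),P(216.2,239.2,.083)
print(sl,sr,(sl+sr)/2,ax,kn,np.linalg.norm(sl-sr)); d=(sl-sr);print("yaw",np.degrees(np.arctan2(-d[0],d[1])));e=ax-kn;print(np.degrees(np.arctan2(e[1],e[0])),np.linalg.norm(e[:2]))
c=P(358.8,234.6,.058);h=P(369.6,242.3,.035);print(c,h,np.degrees(np.arctan2(*(h-c)[[1,0]])))
print("mill",P(335.8,223.5,.096))
print(pose()[:3,:3].round(3).tolist())
plan([((.40,.05,.22),ori(105)),((.515,-.42,.19),ori(52))],[11,9])
E
```

```text
[0.56384597 0.13569107 0.046     ] [ 0.58602573 -0.01278696  0.046     ] [0.57493585 0.06145205 0.046     ] [0.57392433 0.06129587 0.046     ] [0.4456563  0.04141826 0.083     ] 0.15012550430045085
yaw 8.496063786476581
8.80901641551665 0.12979910547309723
[ 0.52716887 -0.40600127  0.058     ] [ 0.51116764 -0.44778711  0.035     ] -110.9535500031746
mill [ 0.54493125 -0.3237666   0.096     ]
[[-0.922, 0.387, -0.001], [0.387, 0.922, -0.002], [0.0, -0.002, -1.0]]
0 0 d [-0.032, -0.036, -0.003] r [-0.0, 0.0, 0.083]
0 1 d [-0.035, -0.033, -0.003] r [-0.0, 0.0, 0.083]
0 2 d [-0.037, -0.031, -0.003] r [-0.0, 0.0, 0.083]
0 3 d [-0.04, -0.027, -0.003] r [-0.0, 0.0, 0.083]
0 4 d [-0.042, -0.024, -0.003] r [-0.0, 0.0, 0.083]
1 0 d [-0.044, -0.02, -0.003] r [-0.0, 0.0, 0.083]
1 1 d [-0.045, -0.017, -0.003] r [-0.0, 0.0, 0.083]
1 2 d [-0.046, -0.013, -0.003] r [-0.0, 0.0, 0.083]
1 3 d [-0.047, -0.009, -0.003] r [-0.0, 0.0, 0.083]
1 4 d [-0.048, -0.005, -0.003] r [-0.0, 0.0, 0.083]
2 0 d [-0.048, -0.001, -0.003] r [-0.0, 0.0, 0.083]
2 1 d [-0.054, -0.001, 0.003] r [0.0, -0.0, 0.103]
2 2 d [-0.054, 0.004, 0.003] r [0.0, -0.0, 0.103]
2 3 d [-0.053, 0.01, 0.003] r [0.0, -0.0, 0.103]
2 4 d [-0.052, 0.015, 0.003] r [0.0, -0.0, 0.103]
3 0 d [-0.05, 0.02, 0.003] r [0.0, -0.0, 0.103]
3 1 d [-0.047, 0.025, 0.003] r [0.0, -0.0, 0.103]
3 2 d [-0.045, 0.03, 0.003] r [0.0, -0.0, 0.103]
3 3 d [-0.041, 0.035, 0.003] r [0.0, -0.0, 0.103]
3 4 d [-0.037, 0.039, 0.003] r [0.0, -0.0, 0.103]
```

```bash
python3 -m pendant '[{"dx":-0.032,"dy":-0.036,"dz":-0.003,"rz":0.083,"hand":1},{"dx":-0.035,"dy":-0.033,"dz":-0.003,"rz":0.083,"hand":1},{"dx":-0.037,"dy":-0.031,"dz":-0.003,"rz":0.083,"hand":1},{"dx":-0.04,"dy":-0.027,"dz":-0.003,"rz":0.083,"hand":1},{"dx":-0.042,"dy":-0.024,"dz":-0.003,"rz":0.083,"hand":1}]' 60
python3 -m pendant '[{"dx":-0.044,"dy":-0.02,"dz":-0.003,"rz":0.083,"hand":1},{"dx":-0.045,"dy":-0.017,"dz":-0.003,"rz":0.083,"hand":1},{"dx":-0.046,"dy":-0.013,"dz":-0.003,"rz":0.083,"hand":1},{"dx":-0.047,"dy":-0.009,"dz":-0.003,"rz":0.083,"hand":1},{"dx":-0.048,"dy":-0.005,"dz":-0.003,"rz":0.083,"hand":1}]'
```

```text
schema error: expected keys rx, ry, rz, dx, dy, dz, hand
schema error: expected keys rx, ry, rz, dx, dy, dz, hand
```

```bash
python3 -m pendant '[{"rx":0,"ry":0,"rz":0.083,"dx":-0.032,"dy":-0.036,"dz":-0.003,"hand":1},{"rx":0,"ry":0,"rz":0.083,"dx":-0.035,"dy":-0.033,"dz":-0.003,"hand":1},{"rx":0,"ry":0,"rz":0.083,"dx":-0.037,"dy":-0.031,"dz":-0.003,"hand":1},{"rx":0,"ry":0,"rz":0.083,"dx":-0.04,"dy":-0.027,"dz":-0.003,"hand":1},{"rx":0,"ry":0,"rz":0.083,"dx":-0.042,"dy":-0.024,"dz":-0.003,"hand":1}]' 60
python3 -m pendant '[{"rx":0,"ry":0,"rz":0.083,"dx":-0.044,"dy":-0.02,"dz":-0.003,"hand":1},{"rx":0,"ry":0,"rz":0.083,"dx":-0.045,"dy":-0.017,"dz":-0.003,"hand":1},{"rx":0,"ry":0,"rz":0.083,"dx":-0.046,"dy":-0.013,"dz":-0.003,"hand":1},{"rx":0,"ry":0,"rz":0.083,"dx":-0.047,"dy":-0.009,"dz":-0.003,"hand":1},{"rx":0,"ry":0,"rz":0.083,"dx":-0.048,"dy":-0.005,"dz":-0.003,"hand":1}]'
python3 - <<'E'
from h import *
plan([((.515,-.42,.19),ori(69))],[10])
E
```

```text
clock: 0.72
ee_pos: [0.3095, 0.323, 0.2074]
tcp_rot: [-180.0, 0.0, 133.3]
force: [0.9, -0.0, 0.4]
grip_width: 0.998
grip_force: 0.0
clock: 1.35
ee_pos: [0.3853, 0.095, 0.2226]
tcp_rot: [-180.0, -0.0, 109.5]
force: [0.0, -0.2, -0.6]
grip_width: 1.0
grip_force: 0.0
0 0 d [-0.053, -0.005, 0.003] r [-0.0, -0.0, 0.071]
0 1 d [-0.053, -0.001, 0.003] r [-0.0, -0.0, 0.071]
0 2 d [-0.053, 0.003, 0.003] r [-0.0, -0.0, 0.071]
0 3 d [-0.053, 0.006, 0.003] r [-0.0, -0.0, 0.071]
0 4 d [-0.052, 0.01, 0.003] r [-0.0, -0.0, 0.071]
1 0 d [-0.051, 0.014, 0.003] r [-0.0, -0.0, 0.071]
1 1 d [-0.05, 0.017, 0.003] r [-0.0, -0.0, 0.071]
1 2 d [-0.049, 0.021, 0.003] r [-0.0, -0.0, 0.071]
1 3 d [-0.047, 0.024, 0.003] r [-0.0, -0.0, 0.071]
1 4 d [-0.045, 0.027, 0.003] r [-0.0, -0.0, 0.071]
```

```bash
python3 -m pendant '[{"rx":0,"ry":0,"rz":0.071,"dx":-0.053,"dy":-0.005,"dz":0.003,"hand":1},{"rx":0,"ry":0,"rz":0.071,"dx":-0.053,"dy":-0.001,"dz":0.003,"hand":1},{"rx":0,"ry":0,"rz":0.071,"dx":-0.053,"dy":0.003,"dz":0.003,"hand":1},{"rx":0,"ry":0,"rz":0.071,"dx":-0.053,"dy":0.006,"dz":0.003,"hand":1},{"rx":0,"ry":0,"rz":0.071,"dx":-0.052,"dy":0.01,"dz":0.003,"hand":1}]'
python3 -m pendant '[{"rx":0,"ry":0,"rz":0.071,"dx":-0.051,"dy":0.014,"dz":0.003,"hand":1},{"rx":0,"ry":0,"rz":0.071,"dx":-0.05,"dy":0.017,"dz":0.003,"hand":1},{"rx":0,"ry":0,"rz":0.071,"dx":-0.049,"dy":0.021,"dz":0.003,"hand":1},{"rx":0,"ry":0,"rz":0.071,"dx":-0.047,"dy":0.024,"dz":0.003,"hand":1},{"rx":0,"ry":0,"rz":0.071,"dx":-0.045,"dy":0.027,"dz":0.003,"hand":1}]'
python3 - <<'E'
from h import *
arm.grab_frame("top")
im,T=wrist("w1"); np.save("T1.npy",T); print(pose()[:3,3])
for P in [(.527,-.406,.058),(.511,-.448,.035)]: print(proj("wrist",P,T))
E
```

```text
clock: 1.98
ee_pos: [0.451, -0.1626, 0.2073]
tcp_rot: [-180.0, -0.0, 89.2]
force: [1.2, 0.4, 0.7]
grip_width: 1.0
grip_force: 0.0
clock: 2.6
ee_pos: [0.5161, -0.4185, 0.1919]
tcp_rot: [-180.0, -0.0, 68.8]
force: [1.0, -0.0, 0.6]
grip_width: 0.998
grip_force: 0.0
[ 0.51501385 -0.42100474  0.18708267]
[280.86537124 161.48343544]
[280.9743363  202.63698054]
```

View pics/w1.png

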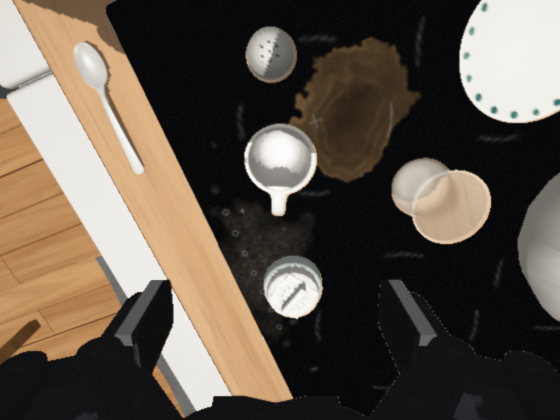

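The wrist view shows the cup rim at (281,159), the handle straight down with its tip at (278,214), the timer at (293,285) and the shaker at (271,53).

```bash
python3 - <<'E'
from h import *
T=np.load("T1.npy"); im=cv2.imread("pics/w1.png"); w=lambda u,v,z:ray("wrist",u,v,z,T)
g=cv2.cvtColor(im,cv2.COLOR_BGR2HSV); m=((g[...,2]>120)&(g[...,1]<60)).astype(np.uint8); m[:115]=0;m[225:]=0;m[:,:235]=0;m[:,330:]=0
o=cv2.morphologyEx(m,cv2.MORPH_OPEN,np.ones((21,21)));c=max(cv2.findContours(o,0,2)[0],key=cv2.contourArea)
print(cv2.minEnclosingCircle(c),cv2.boundingRect(c))
e=[w(u,160,.055) for u in (245,317)];print("diam",np.linalg.norm(e[0]-e[1]))
C=w(281,160,.058);H=w(278,213,.036);print(C,H,np.degrees(np.arctan2(*(C-H)[[1,0]])))
print("timer",w(293,288,.054),"mill",w(270,50,.096))
E
```

```text
((279.8066711425781, 158.94000244140625), 36.04840850830078) (246, 132, 68, 62)
diam 0.06324967445533168
[ 0.52758181 -0.40482752  0.058     ] [ 0.50454095 -0.45655271  0.036     ] 65.98953243309482
timer [ 0.4918401  -0.52980936  0.054     ] mill [ 0.55074094 -0.32319388  0.096     ]
```

```bash
python3 - <<'E'
from h import *
o=ori(67,20); zt=o.as_matrix()[:,2]; print(zt)
G=np.array([.5275,-.4045,.038]); tcp=G+.019*zt; print(tcp)
plan([(tcp-.09*zt,o),(tcp,o)],[5,3])
E
```

```text
[ 0.13363792  0.3148312  -0.93969262]
[ 0.53003912 -0.39851821  0.02014584]
0 0 d [-0.001, 0.001, 0.016] r [-0.002, 0.07, 0.005]
0 1 d [-0.002, 0.001, 0.016] r [-0.002, 0.07, 0.005]
0 2 d [-0.003, 0.001, 0.016] r [-0.002, 0.07, 0.005]
0 3 d [-0.004, 0.001, 0.016] r [-0.002, 0.07, 0.005]
0 4 d [-0.005, 0.001, 0.016] r [-0.002, 0.07, 0.005]
1 0 d [-0.0, -0.0, 0.03] r [0.0, -0.0, 0.0]
1 1 d [0.0, 0.0, 0.03] r [0.0, 0.0, 0.0]
1 2 d [-0.0, -0.0, 0.03] r [0.0, -0.0, 0.0]
```

```bash
python3 -m pendant '[{"rx":-0.002,"ry":0.07,"rz":0.005,"dx":-0.001,"dy":0.001,"dz":0.016,"hand":1},{"rx":-0.002,"ry":0.07,"rz":0.005,"dx":-0.002,"dy":0.001,"dz":0.016,"hand":1},{"rx":-0.002,"ry":0.07,"rz":0.005,"dx":-0.003,"dy":0.001,"dz":0.016,"hand":1},{"rx":-0.002,"ry":0.07,"rz":0.005,"dx":-0.004,"dy":0.001,"dz":0.016,"hand":1},{"rx":-0.002,"ry":0.07,"rz":0.005,"dx":-0.005,"dy":0.001,"dz":0.016,"hand":1}]'
python3 - <<'E'
from h import *
o=ori(67,20)
plan([((.530,-.3985,.020),o)],[3])
im,T=wrist("w2"); print(proj("wrist",(.5275,-.4045,.058),T))
m=im[...,1]>130; cv2.imwrite("pics/w2.png",im)
E
```

```text
clock: 3.32
ee_pos: [0.5196, -0.4217, 0.1108]
tcp_rot: [179.7, -20.2, 67.6]
force: [0.3, 0.6, -1.1]
grip_width: 0.997
grip_force: 0.0
0 0 d [-0.003, 0.0, 0.031] r [0.001, -0.001, 0.003]
0 1 d [-0.002, 0.0, 0.031] r [0.001, -0.001, 0.003]
0 2 d [-0.002, 0.0, 0.031] r [0.001, -0.001, 0.003]
[276.0939848  212.52850783]
```

View pics/w2.png

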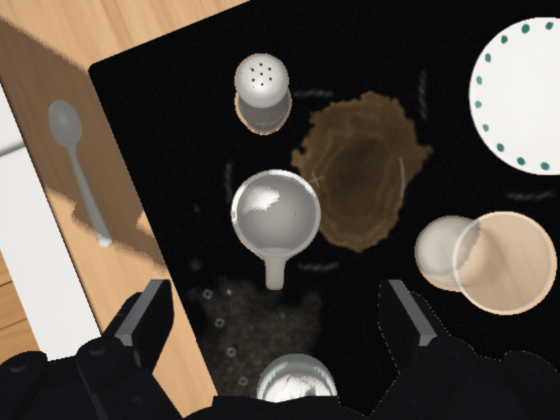

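The rim is centred at (276,213), as predicted. I'll descend and grip.

```bash
python3 -m pendant '[{"rx":0.001,"ry":0,"rz":0.003,"dx":-0.003,"dy":0,"dz":0.031,"hand":1},{"rx":0.001,"ry":0,"rz":0.003,"dx":-0.002,"dy":0,"dz":0.031,"hand":1},{"rx":0.001,"ry":0,"rz":0.003,"dx":-0.002,"dy":0,"dz":0.031,"hand":1},{"rx":0,"ry":0,"rz":0,"dx":0,"dy":0,"dz":0,"hand":1},{"rx":0,"ry":0,"rz":0,"dx":0,"dy":0,"dz":0,"hand":-0.2}]' 40
python3 -m pendant '[{"rx":0,"ry":0,"rz":0,"dx":0,"dy":0,"dz":0,"hand":-0.2},{"rx":0,"ry":0,"rz":0,"dx":0,"dy":0,"dz":0,"hand":-0.2},{"rx":0,"ry":0,"rz":0,"dx":0,"dy":0,"dz":0,"hand":-0.2},{"rx":0,"ry":0,"rz":0,"dx":0,"dy":0,"dz":0,"hand":-0.2},{"rx":0,"ry":0,"rz":0,"dx":0,"dy":0,"dz":0,"hand":-0.2}]'
```

```text
clock: 4.0
ee_pos: [0.5301, -0.3992, 0.0231]
tcp_rot: [179.9, -20.0, 67.1]
force: [0.4, 0.5, 0.9]
grip_width: 0.816
grip_force: 0.0
clock: 4.62
ee_pos: [0.5297, -0.3996, 0.0226]
tcp_rot: [179.9, -20.0, 67.0]
force: [-1.5, -1.4, 6.6]
grip_width: 0.4
grip_force: 2.8
```

```bash
python3 - <<'E'
from h import *
im,T=wrist("w3"); s=arm.grab_frame("scene"); 
cv2.imwrite("pics/w3.png",np.hstack([cv2.resize(im,(400,300)),cv2.resize(s[250:400,250:450],(400,300))]))
E
```

```text
(no output)
```

View pics/w3.png

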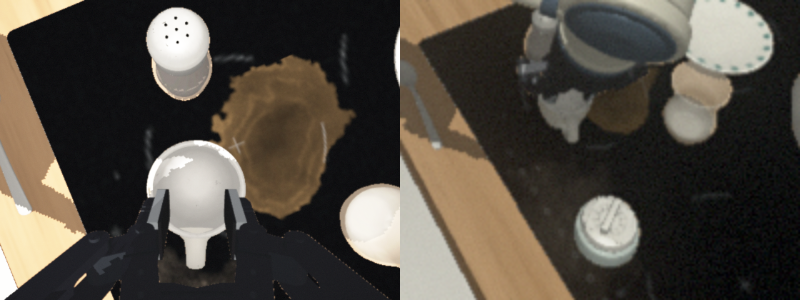

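The fingers stand on either side of the handle, on the handle side of the bowl. The bowl rim is centred near (274,258) at full scale. I'll check where the cup is now.

```bash
python3 - <<'E'
from h import *
M=pose();T=M@np.array(arm.camera_params("wrist")["tool_from_camera"])
C=ray("wrist",274,256,.058,T);print("cup",C,"mill",ray("wrist",250,53,.096,T))
print("left/right edge diam",np.linalg.norm(ray("wrist",206,262,.058,T)-ray("wrist",343,262,.058,T)))
print("tcp px",proj("wrist",M[:3,3],T),"grasp px",proj("wrist",(M@[0,0,-.019,1])[:3],T), "expected cup px",proj("wrist",(.5275,-.4045,.058),T))
print("cup in tool",np.linalg.inv(M)@np.append(C,1), arm.observe()["grip_width"])
E
```

```text
cup [ 0.52820613 -0.40135141  0.058     ] mill [ 0.54983702 -0.32896666  0.096     ]
left/right edge diam 0.06186579513671873
tcp px [275.48377041 245.08089553] grasp px [275.46818978 260.81399547] expected cup px [275.27731518 263.05045524]
cup in tool [ 1.00205522e-02 -6.60097698e-04 -3.40523270e-02  1.00000000e+00] 0.4004608514713871
```

```bash
python3 - <<'E'
from h import *
im,T=wrist("w4"); s=arm.grab_frame("scene")
cv2.imwrite("pics/w4.png",np.hstack([cv2.resize(im[180:380,180:370],(475,500),interpolation=2),cv2.resize(s[260:330,290:350],(320,500))[:, :]]))
E
```

```text
(no output)
```

View pics/w4.png

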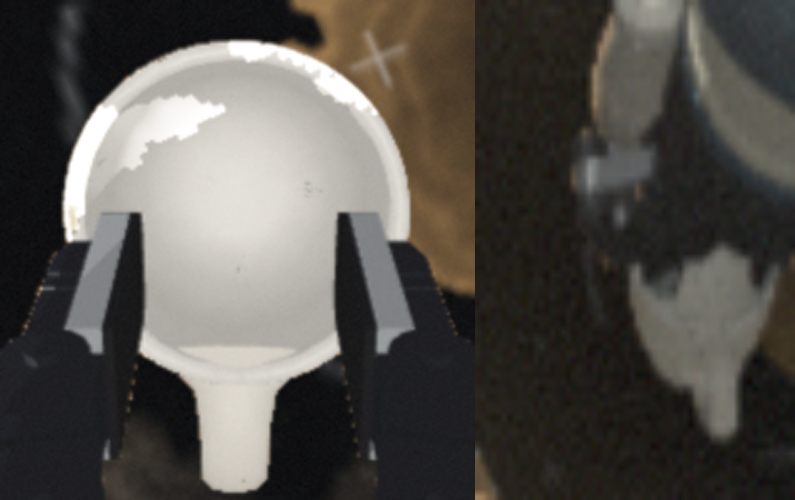

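The pads seem to have closed at or inside the rim, above the bowl: the tips sit higher than the reported TCP suggests. I'll reopen, go deeper while watching the force, and close again.

```bash
python3 -m pendant '[{"rx":0,"ry":0,"rz":0,"dx":0,"dy":0,"dz":0,"hand":1},{"rx":0,"ry":0,"rz":0,"dx":0,"dy":0,"dz":0,"hand":1},{"rx":0,"ry":0,"rz":0,"dx":0,"dy":0,"dz":0,"hand":1},{"rx":0,"ry":0,"rz":0,"dx":-0.002,"dy":0,"dz":0.006,"hand":1},{"rx":0,"ry":0,"rz":0,"dx":-0.002,"dy":0,"dz":0.005,"hand":1}]'
python3 - <<'E'
from h import *
im,T=wrist("w5"); M=pose(); print(M[:3,3],arm.observe()["force"],arm.observe()["grip_width"])
g=cv2.cvtColor(im,cv2.COLOR_BGR2HSV); m=((g[...,2]>110)&(g[...,1]<60)).astype(np.uint8); m[:160]=0;m[330:]=0;m[:,:180]=0;m[:,375:]=0
o=cv2.morphologyEx(m,cv2.MORPH_OPEN,np.ones((31,31)));c=max(cv2.findContours(o,0,2)[0],key=cv2.contourArea)
(x,y),r=cv2.minEnclosingCircle(c);print(x,y,r,cv2.boundingRect(c),ray("wrist",x,y,.058,T))
# finger visible intensity
for row in range(230,360,10): print(row, im[row,100:460:12,1].tolist())
E
```

```text
clock: 5.45
ee_pos: [0.5295, -0.3988, 0.0089]
tcp_rot: [-179.9, -20.1, 67.0]
force: [0.1, -0.6, -0.8]
grip_width: 0.998
grip_force: 0.0
[ 0.5291042  -0.39843779  0.00787797] [-0.38145518  0.474421   -0.23433864] 0.9989436554721561
274.9638977050781 270.626708984375 76.09600830078125 (202, 197, 148, 133) [ 0.52667688 -0.40504572  0.058     ]
230 [20, 16, 9, 14, 20, 16, 16, 18, 18, 54, 233, 212, 245, 254, 252, 207, 199, 188, 174, 252, 102, 72, 65, 63, 69, 69, 69, 70, 72, 87]
240 [16, 15, 18, 12, 14, 16, 14, 15, 15, 254, 200, 232, 251, 225, 215, 217, 210, 198, 185, 174, 220, 74, 72, 64, 69, 71, 69, 68, 71, 78]
250 [9, 18, 11, 13, 15, 37, 17, 14, 19, 255, 196, 236, 209, 216, 223, 222, 216, 204, 187, 175, 204, 76, 79, 66, 69, 72, 70, 78, 68, 74]
260 [14, 14, 16, 16, 16, 19, 13, 16, 14, 254, 175, 187, 204, 218, 224, 224, 220, 200, 189, 175, 175, 88, 71, 78, 72, 72, 76, 75, 73, 77]
270 [17, 12, 18, 16, 15, 14, 14, 14, 16, 254, 174, 187, 202, 215, 224, 224, 220, 205, 187, 175, 174, 94, 94, 74, 71, 75, 79, 77, 90, 90]
280 [17, 14, 16, 15, 21, 128, 16, 17, 14, 210, 173, 182, 195, 208, 218, 218
[... 314 characters left out ...]
9, 26, 88, 129, 38, 12, 15]
310 [141, 15, 29, 148, 29, 25, 23, 15, 14, 17, 210, 174, 170, 177, 180, 179, 177, 172, 172, 176, 122, 19, 20, 15, 24, 25, 131, 29, 16, 14]
320 [133, 43, 98, 149, 24, 24, 25, 16, 17, 18, 111, 200, 171, 171, 170, 170, 171, 174, 172, 214, 12, 14, 20, 21, 26, 25, 88, 129, 29, 15]
330 [134, 30, 145, 28, 24, 23, 15, 16, 11, 17, 15, 191, 204, 207, 210, 209, 203, 174, 215, 31, 23, 18, 46, 17, 24, 24, 23, 129, 30, 24]
340 [32, 34, 154, 30, 25, 24, 14, 16, 15, 14, 13, 18, 16, 211, 211, 209, 217, 170, 25, 36, 48, 46, 22, 13, 23, 25, 26, 154, 29, 28]
350 [52, 33, 32, 31, 24, 25, 17, 17, 26, 16, 18, 16, 16, 66, 212, 214, 119, 14, 17, 17, 15, 16, 12, 18, 29, 24, 27, 34, 33, 34]
```

The fingertips appear about 45 mm behind the reported TCP. I'll lower carefully along the tool, watching the force.

```bash
python3 -m pendant '[{"rx":0,"ry":0,"rz":0,"dx":0,"dy":0,"dz":0.004,"hand":1},{"rx":0,"ry":0,"rz":0,"dx":0,"dy":0,"dz":0.004,"hand":1},{"rx":0,"ry":0,"rz":0,"dx":0,"dy":0,"dz":0.003,"hand":1},{"rx":0,"ry":0,"rz":0,"dx":0,"dy":0,"dz":0,"hand":1},{"rx":0,"ry":0,"rz":0,"dx":0,"dy":0,"dz":0,"hand":1}]'
```

```text
clock: 6.12
ee_pos: [0.5312, -0.3956, -0.0004]
tcp_rot: [-180.0, -20.1, 67.0]
force: [0.4, 0.6, 0.6]
grip_width: 0.999
grip_force: 0.0
```

```bash
python3 -m pendant '[{"rx":0,"ry":0,"rz":0,"dx":0,"dy":0,"dz":0.003,"hand":1},{"rx":0,"ry":0,"rz":0,"dx":0,"dy":0,"dz":0.003,"hand":1},{"rx":0,"ry":0,"rz":0,"dx":0,"dy":0,"dz":0.004,"hand":1},{"rx":0,"ry":0,"rz":0,"dx":0,"dy":0,"dz":0,"hand":1},{"rx":0,"ry":0,"rz":0,"dx":0,"dy":0,"dz":0,"hand":1}]'
```

```text
clock: 6.75
ee_pos: [0.5325, -0.3923, -0.01]
tcp_rot: [-180.0, -20.1, 67.0]
force: [-1.1, 0.8, 0.5]
grip_width: 1.001
grip_force: 0.0
```

```bash
python3 -m pendant '[{"rx":0,"ry":0,"rz":0,"dx":0,"dy":0,"dz":0.003,"hand":1},{"rx":0,"ry":0,"rz":0,"dx":0,"dy":0,"dz":0.003,"hand":1},{"rx":0,"ry":0,"rz":0,"dx":0,"dy":0,"dz":0,"hand":-0.2},{"rx":0,"ry":0,"rz":0,"dx":0,"dy":0,"dz":0,"hand":-0.2},{"rx":0,"ry":0,"rz":0,"dx":0,"dy":0,"dz":0,"hand":-0.2}]' 30
python3 -m pendant '[{"rx":0,"ry":0,"rz":0,"dx":0,"dy":0,"dz":0,"hand":-0.2},{"rx":0,"ry":0,"rz":0,"dx":0,"dy":0,"dz":0,"hand":-0.2},{"rx":0,"ry":0,"rz":0,"dx":0,"dy":0,"dz":0,"hand":-0.2},{"rx":0,"ry":0,"rz":0,"dx":0,"dy":0,"dz":0,"hand":-0.2},{"rx":0,"ry":0,"rz":0,"dx":0,"dy":0,"dz":0,"hand":-0.2}]'
```

```text
clock: 7.38
ee_pos: [0.5333, -0.3905, -0.0155]
tcp_rot: [-180.0, -20.1, 67.0]
force: [0.4, -0.7, -0.8]
grip_width: 0.711
grip_force: 32.8
clock: 8.0
ee_pos: [0.5333, -0.3905, -0.0155]
tcp_rot: [-180.0, -20.1, 67.0]
force: [0.1, -0.1, 0.5]
grip_width: 0.71
grip_force: 32.8
```

It's gripped at about 60 mm opening. I'll lift and check.

```bash
python3 - <<'E'
from h import *
M=pose(); print(M[:3,3]); o=R.from_matrix(M[:3,:3]); p=M[:3,3]
off=np.array([.527,-.4045,.006])-p; 
yw=np.radians(8.6); ex=np.array([np.cos(yw),np.sin(yw),0]); ey=np.array([-np.sin(yw),np.cos(yw),0]); A=np.array([.5745,.0615,.046])
S=A-.075*ey; print("seat",S,"brew handle tip",ray("top",232.3,175.4,.075),"brew",A+.075*ex)
t=S-.004*(ex+ey)/2**.5-off; print("target tcp",t, off)
plan([(p+[0,0,.12],o),((t[0]-.015,t[1]-.08,.13),o),((t[0],t[1],.10),o)],[5,7,3])
E
python3 -m pendant '[{"rx":0,"ry":0,"rz":0,"dx":-0.005,"dy":0,"dz":-0.014,"hand":-0.2},{"rx":0,"ry":0,"rz":0,"dx":-0.01,"dy":0,"dz":-0.028,"hand":-0.2},{"rx":0,"ry":0,"rz":0,"dx":-0.01,"dy":0,"dz":-0.028,"hand":-0.2},{"rx":0,"ry":0,"rz":0,"dx":-0.01,"dy":0,"dz":-0.028,"hand":-0.2},{"rx":0,"ry":0,"rz":0,"dx":-0.006,"dy":0,"dz":-0.018,"hand":-0.2}]'
python3 - <<'E'
from h import *
M=pose();im,T=wrist("w6")
g=cv2.cvtColor(im,cv2.COLOR_BGR2HSV); m=((g[...,2]>110)&(g[...,1]<60)).astype(np.uint8); m[:160]=0;m[330:]=0;m[:,:180]=0;m[:,375:]=0
o=cv2.morphologyEx(m,cv2.MORPH_OPEN,np.ones((31,31)));c=max(cv2.findContours(o,0,2)[0],key=cv2.contourArea)
(x,y),r=cv2.minEnclosingCircle(c);print(x,y,r,cv2.boundingRect(c))
E
```

```text
[ 0.53325373 -0.39047744 -0.01551319]
seat [ 0.58571515 -0.01265673  0.046     ] brew handle tip [0.66229885 0.02651181 0.075     ] brew [0.64865673 0.07271515 0.046     ]
target tcp [ 0.58959521 -0.00185375  0.02448681] [-0.00625373 -0.01402256  0.02151319]
0 0 d [0.008, -0.0, -0.023] r [0.0, 0.0, 0.0]
0 1 d [0.008, -0.0, -0.023] r [0.0, 0.0, 0.0]
0 2 d [0.008, -0.0, -0.023] r [0.0, 0.0, 0.0]
0 3 d [0.008, -0.0, -0.023] r [0.0, 0.0, 0.0]
0 4 d [0.008, -0.0, -0.023] r [0.0, 0.0, 0.0]
1 0 d [0.042, -0.012, 0.011] r [0.0, 0.0, 0.0]
1 1 d [0.042, -0.012, 0.011] r [0.0, 0.0, 0.0]
1 2 d [0.042, -0.012, 0.011] r [0.0, 0.0, 0.0]
1 3 d [0.042, -0.012, 0.011] r [0.0, 0.0, 0.0]
1 4 d [0.042, -0.012, 0.011] r [0.0, 0.0, 0.0]
2 0 d [0.042, -0.012, 0.011] r [0.0, 0.0, 0.0]
2 1 d [0.042, -0.012, 0.011] r [0.0, 0.0, 0.0]
2 2 d [0.021, -0.006, 0.018] r [0.0, 0.0, 0.0]
2 3 d [0.021, -0.006, 0.018] r [0.0, 0.0, 0.0]
2 4 d [0.021, -0.006, 0.018] r [0.0, 0.0, 0.0]
clock: 8.62
ee_pos: [0.5021, -0.4644, 0.0811]
tcp_rot: [179.9, -20.0, 67.0]
force: [0.2, -0.5, -1.1]
grip_width: 0.711
grip_force: 33.0
276.0 301.0 90.44345092773438 (190, 219, 173, 111)
```

```bash
python3 - <<'E'
from h import *
M=pose();T=M@np.array(arm.camera_params("wrist")["tool_from_camera"])
P=M[:3,3]+[-.0063,-.014,.0215+.052]; print("exp rim px",proj("wrist",P,T))
im=cv2.imread("pics/w6.png"); print([im[r,276].tolist() for r in range(190,260,5)]); print([int(im[290,c,1]) for c in range(160,400,8)])
g=cv2.cvtColor(arm.grab_frame("top"),cv2.COLOR_BGR2GRAY)
for a in (np.arange(0,360,45)): print(a,proj("wrist",P+.0315*np.array([np.cos(np.radians(a)),np.sin(np.radians(a)),0]),T).round())
o=R.from_matrix(M[:3,:3])
plan([((.560,-.08,.13),o),((.5896,-.0019,.09),o)],[8,3])
E
```

```text
exp rim px [275.20013534 306.34857993]
[[9, 6, 7], [13, 13, 13], [10, 10, 10], [11, 11, 11], [11, 11, 10], [15, 14, 15], [152, 157, 161], [153, 157, 162], [122, 126, 130], [126, 132, 136], [134, 138, 141], [141, 147, 150], [144, 150, 153], [151, 155, 161]]
[183, 21, 56, 103, 251, 139, 125, 130, 135, 141, 151, 159, 165, 167, 169, 170, 166, 166, 157, 150, 139, 134, 128, 126, 125, 163, 93, 20, 18, 9]
0 [359. 270.]
45 [309. 222.]
90 [240. 222.]
135 [191. 272.]
180 [191. 342.]
225 [241. 392.]
270 [311. 391.]
315 [360. 341.]
0 0 d [0.046, -0.012, 0.01] r [-0.0, -0.0, 0.0]
0 1 d [0.046, -0.012, 0.01] r [-0.0, -0.0, 0.0]
0 2 d [0.046, -0.012, 0.01] r [-0.0, -0.0, 0.0]
0 3 d [0.046, -0.012, 0.01] r [-0.0, -0.0, 0.0]
0 4 d [0.046, -0.012, 0.01] r [-0.0, -0.0, 0.0]
1 0 d [0.046, -0.012, 0.01] r [-0.0, -0.0, 0.0]
1 1 d [0.046, -0.012, 0.01] r [-0.0, -0.0, 0.0]
1 2 d [0.046, -0.012, 0.01] r [-0.0, -0.0, 0.0]
1 3 d [0.022, -0.001, 0.022] r [0.0, 0.0, -0.0]
1 4 d [0.022, -0.001, 0.022] r [0.0, 0.0, 0.0]
2 0 d [0.022, -0.001, 0.022] r [0.0, 0.0, 0.0]
```

Not slipped (rim top edge at row 219, predicted 218). I'll raise a little and carry it over.

```bash
python3 -m pendant '[{"rx":0,"ry":0,"rz":0,"dx":0.014,"dy":0,"dz":-0.038,"hand":-0.2},{"rx":0,"ry":0,"rz":0,"dx":0.046,"dy":-0.012,"dz":0.01,"hand":-0.2},{"rx":0,"ry":0,"rz":0,"dx":0.046,"dy":-0.012,"dz":0.01,"hand":-0.2},{"rx":0,"ry":0,"rz":0,"dx":0.046,"dy":-0.012,"dz":0.01,"hand":-0.2},{"rx":0,"ry":0,"rz":0,"dx":0.046,"dy":-0.012,"dz":0.01,"hand":-0.2}]'
python3 -m pendant '[{"rx":0,"ry":0,"rz":0,"dx":0.046,"dy":-0.012,"dz":0.01,"hand":-0.2},{"rx":0,"ry":0,"rz":0,"dx":0.046,"dy":-0.012,"dz":0.01,"hand":-0.2},{"rx":0,"ry":0,"rz":0,"dx":0.046,"dy":-0.012,"dz":0.01,"hand":-0.2},{"rx":0,"ry":0,"rz":0,"dx":0.046,"dy":-0.012,"dz":0.01,"hand":-0.2},{"rx":0,"ry":0,"rz":0,"dx":0,"dy":0,"dz":0,"hand":-0.2}]'
python3 - <<'E'
from h import *
M=pose(); o=ori(67,20)
plan([((.5896,-.0019,.09),o),((.5896,-.0019,.026),o)],[4,4])
im,T=wrist("w7"); S=np.array([.5857,-.0127,.046]); print("seat px",proj("wrist",S,T))
m=(im.max(2)<45).astype(np.uint8); n,l,s,c=cv2.connectedComponentsWithStats(m)
for i in range(1,n):
    if s[i,4]>400: print(s[i].tolist(),c[i].round(1).tolist(),ray("wrist",*c[i],.046,T).round(4))
E
```

```text
clock: 9.35
ee_pos: [0.5312, -0.2699, 0.1447]
tcp_rot: [-179.9, -20.1, 67.0]
force: [0.6, 0.2, -0.7]
grip_width: 0.709
grip_force: 33.3
clock: 9.98
ee_pos: [0.5599, -0.078, 0.1714]
tcp_rot: [180.0, -20.1, 67.3]
force: [0.1, 0.1, -0.6]
grip_width: 0.708
grip_force: 33.4
0 0 d [0.012, -0.0, 0.026] r [-0.0, -0.0, 0.001]
0 1 d [0.012, -0.001, 0.026] r [-0.0, -0.0, 0.001]
0 2 d [0.012, -0.001, 0.026] r [-0.0, -0.0, 0.001]
0 3 d [0.012, -0.001, 0.026] r [-0.0, -0.0, 0.001]
0 4 d [-0.005, -0.0, 0.015] r [0.0, 0.0, 0.0]
1 0 d [-0.005, -0.0, 0.015] r [0.0, 0.0, 0.0]
1 1 d [-0.005, -0.0, 0.015] r [0.0, 0.0, 0.0]
1 2 d [-0.005, -0.0, 0.015] r [0.0, 0.0, 0.0]
seat px [273.98993978 156.9355545 ]
[155, 0, 73, 52, 3130] [191.2, 22.4] [0.5634 0.1301 0.046 ]
[344, 0, 50, 46, 737] [357.4, 20.3] [0.7041 0.0735 0.046 ]
[268, 42, 58, 38, 658] [294.3, 67.8] [0.6341 0.0553 0.046 ]
[0, 116, 560, 304, 44337] [335.1, 361.1] [ 0.5656 -0.2023  0.046 ]
[239, 121, 74, 73, 4166] [275.5, 156.8] [ 0.587  -0.0132  0.046 ]
[74, 136, 49, 37, 1140] [99.1, 154.8] [0.4406 0.05   0.046 ]
[154, 178, 192, 38, 1492] [263.5, 198.6] [ 0.5625 -0.0439  0.046 ]
[0, 237, 45, 136, 3082] [14.5, 318.7] [ 0.3157 -0.0574  0.046 ]
```

Seat confirmed at (.587,-.013) by the wrist. I'll bring the cup in and lower it.

```bash
python3 -m pendant '[{"rx":0,"ry":0,"rz":0.001,"dx":0.012,"dy":0,"dz":0.026,"hand":-0.2},{"rx":0,"ry":0,"rz":0.001,"dx":0.012,"dy":0,"dz":0.026,"hand":-0.2},{"rx":0,"ry":0,"rz":0.001,"dx":0.012,"dy":-0.001,"dz":0.026,"hand":-0.2},{"rx":0,"ry":0,"rz":0.001,"dx":0.012,"dy":-0.001,"dz":0.026,"hand":-0.2},{"rx":0,"ry":0,"rz":0,"dx":0,"dy":0,"dz":0,"hand":-0.2}]'
python3 -m pendant '[{"rx":0,"ry":0,"rz":0,"dx":-0.005,"dy":0,"dz":0.015,"hand":-0.2},{"rx":0,"ry":0,"rz":0,"dx":-0.005,"dy":0,"dz":0.015,"hand":-0.2},{"rx":0,"ry":0,"rz":0,"dx":-0.005,"dy":0,"dz":0.015,"hand":-0.2},{"rx":0,"ry":0,"rz":0,"dx":-0.005,"dy":0,"dz":0.012,"hand":-0.2},{"rx":0,"ry":0,"rz":0,"dx":0,"dy":0,"dz":0,"hand":-0.2}]'
```

```text
clock: 10.65
ee_pos: [0.588, -0.0061, 0.0863]
tcp_rot: [-179.6, -20.0, 66.7]
force: [0.1, -0.2, -1.4]
grip_width: 0.709
grip_force: 33.4
clock: 11.28
ee_pos: [0.5888, -0.0055, 0.0274]
tcp_rot: [-179.7, -20.0, 66.7]
force: [1.0, -0.5, -2.1]
grip_width: 0.709
grip_force: 33.4
```

```bash
python3 -m pendant '[{"rx":0,"ry":0,"rz":0,"dx":0.003,"dy":0,"dz":0.0015,"hand":-0.2},{"rx":0,"ry":0,"rz":0,"dx":0,"dy":0,"dz":0.0015,"hand":-0.2},{"rx":0,"ry":0,"rz":0,"dx":0,"dy":0,"dz":0.001,"hand":-0.2},{"rx":0,"ry":0,"rz":0,"dx":0,"dy":0,"dz":0,"hand":-0.2},{"rx":0,"ry":0,"rz":0,"dx":0,"dy":0,"dz":0,"hand":-0.2}]'
```

```text
clock: 11.9
ee_pos: [0.5915, -0.0017, 0.0266]
tcp_rot: [-179.9, -20.1, 66.8]
force: [-0.1, -0.0, -1.6]
grip_width: 0.71
grip_force: 33.4
```

```bash
python3 -m pendant '[{"rx":0,"ry":0,"rz":0,"dx":-0.0005,"dy":0,"dz":0.0015,"hand":-0.2},{"rx":0,"ry":0,"rz":0,"dx":-0.0005,"dy":0,"dz":0.001,"hand":-0.2},{"rx":0,"ry":0,"rz":0,"dx":0,"dy":0,"dz":0,"hand":-0.2},{"rx":0,"ry":0,"rz":0,"dx":0,"dy":0,"dz":0,"hand":-0.2},{"rx":0,"ry":0,"rz":0,"dx":0,"dy":0,"dz":0,"hand":-0.2}]'
```

```text
clock: 12.52
ee_pos: [0.592, -0.0016, 0.0247]
tcp_rot: [-180.0, -20.1, 66.8]
force: [-1.2, 1.5, 5.1]
grip_width: 0.711
grip_force: 33.7
```

Contact with the seat (5 N). I'll open, then back out along the tool axis.

```bash
python3 -m pendant '[{"rx":0,"ry":0,"rz":0,"dx":0,"dy":0,"dz":0,"hand":0.9},{"rx":0,"ry":0,"rz":0,"dx":0,"dy":0,"dz":0,"hand":0.9},{"rx":0,"ry":0,"rz":0,"dx":0,"dy":0,"dz":0,"hand":0.9},{"rx":0,"ry":0,"rz":0,"dx":0,"dy":0,"dz":-0.01,"hand":0.9},{"rx":0,"ry":0,"rz":0,"dx":0,"dy":0,"dz":-0.02,"hand":0.9}]'
python3 -m pendant '[{"rx":0,"ry":0,"rz":0,"dx":0,"dy":0,"dz":-0.03,"hand":0.9},{"rx":0,"ry":0,"rz":0,"dx":0,"dy":0,"dz":-0.03,"hand":0.9},{"rx":0,"ry":0,"rz":0,"dx":0,"dy":0,"dz":-0.03,"hand":0.9},{"rx":0,"ry":0,"rz":0,"dx":0,"dy":0,"dz":0,"hand":0.9},{"rx":0,"ry":0,"rz":0,"dx":0,"dy":0,"dz":0,"hand":0.9}]'
python3 - <<'E'
from h import *
im,T=wrist("w8"); M=pose(); S=np.array([.5863,-.013,.098])
print("exp rim",proj("wrist",S,T)); print(M[:3,3])
g=cv2.cvtColor(im,cv2.COLOR_BGR2HSV); m=((g[...,2]>110)&(g[...,1]<40)).astype(np.uint8);
o=cv2.morphologyEx(m,cv2.MORPH_OPEN,np.ones((21,21)));n,l,s,c=cv2.connectedComponentsWithStats(o)
for i in range(1,n): print(s[i].tolist(),c[i].round(),ray("wrist",*c[i],.098,T).round(4))
plan([((.45,-.03,.22),ori(20,0)),((.4455,.042,.15),ori(8.6,0))],[6,4])
E
```

```text
clock: 13.15
ee_pos: [0.5868, -0.0113, 0.0522]
tcp_rot: [-179.8, -20.0, 66.8]
force: [0.1, 0.5, 0.7]
grip_width: 0.947
grip_force: 0.0
clock: 13.78
ee_pos: [0.5753, -0.0398, 0.1365]
tcp_rot: [-179.9, -20.1, 66.8]
force: [0.8, 0.3, -1.6]
grip_width: 0.948
grip_force: 0.0
exp rim [274.94161705 196.63271423]
[ 0.57499227 -0.03955321  0.135618  ]
[425, 0, 24, 16, 374] [437.   7.] [0.7353 0.0608 0.098 ]
[71, 99, 23, 60, 1341] [ 82. 128.] [0.4866 0.0789 0.098 ]
[245, 159, 67, 60, 2956] [276. 186.] [ 0.5898 -0.0065  0.098 ]
[0, 226, 51, 124, 4179] [ 19. 300.] [ 0.4056 -0.0092  0.098 ]
[191, 263, 74, 25, 1720] [227. 275.] [ 0.5374 -0.0479  0.098 ]
0 0 d [-0.002, -0.02, -0.015] r [-0.024, -0.055, 0.135]
0 1 d [-0.005, -0.019, -0.016] r [-0.024, -0.055, 0.135]
0 2 d [-0.008, -0.018, -0.016] r [-0.024, -0.055, 0.135]
0 3 d [-0.011, -0.016, -0.016] r [-0.024, -0.055, 0.135]
0 4 d [-0.014, -0.014, -0.015] r [-0.024, -0.055, 0.135]
1 0 d [-0.017, -0.011, -0.015] r [-0.024, -0.055, 0.135]
1 1 d [0.005, -0.017, 0.017] r [0.0, -0.0, 0.05]
1 2 d [0.004, -0.018, 0.018] r [0.0, -0.0, 0.05]
1 3 d [0.003, -0.018, 0.018] r [0.0, -0.0, 0.05]
1 4 d [0.002, -0.018, 0.017] r [0.0, -0.0, 0.05]
```

View pics/w8.png

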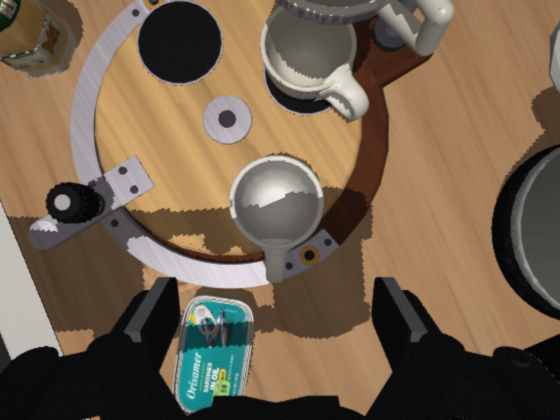

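The cup stands upright and centred on the right seat (rim at about (277,200)). The knob is at (75,205) and the hub at (227,119). Next, go above the knob.

```bash
python3 -m pendant '[{"rx":-0.024,"ry":-0.055,"rz":0.135,"dx":-0.002,"dy":-0.02,"dz":-0.015,"hand":0.9},{"rx":-0.024,"ry":-0.055,"rz":0.135,"dx":-0.005,"dy":-0.019,"dz":-0.016,"hand":0.9},{"rx":-0.024,"ry":-0.055,"rz":0.135,"dx":-0.008,"dy":-0.018,"dz":-0.016,"hand":0.9},{"rx":-0.024,"ry":-0.055,"rz":0.135,"dx":-0.011,"dy":-0.016,"dz":-0.016,"hand":0.4},{"rx":-0.024,"ry":-0.055,"rz":0.135,"dx":-0.014,"dy":-0.014,"dz":-0.015,"hand":0.4}]'
python3 -m pendant '[{"rx":-0.024,"ry":-0.055,"rz":0.135,"dx":-0.017,"dy":-0.011,"dz":-0.015,"hand":0.4},{"rx":0,"ry":0,"rz":0.05,"dx":0.005,"dy":-0.017,"dz":0.017,"hand":0.4},{"rx":0,"ry":0,"rz":0.05,"dx":0.004,"dy":-0.018,"dz":0.018,"hand":0.4},{"rx":0,"ry":0,"rz":0.05,"dx":0.003,"dy":-0.018,"dz":0.018,"hand":0.4},{"rx":0,"ry":0,"rz":0.05,"dx":0.002,"dy":-0.018,"dz":0.017,"hand":0.4}]'
python3 - <<'E'
from h import *
im,T=wrist("w9"); M=pose(); print(M[:3,3],arm.observe()["tcp_rot"])
print("knob exp",proj("wrist",(.446,.042,.083),T),"axis exp",proj("wrist",(.5745,.0615,.05),T))
plan([((.446,.042,.05),ori(8.6,0)),((.446,.042,.011),ori(8.6,0))],[4,3])
E
```

```text
clock: 14.45
ee_pos: [0.4703, -0.0304, 0.206]
tcp_rot: [-178.8, -3.0, 27.4]
force: [1.1, 0.6, -0.3]
grip_width: 0.702
grip_force: 0.0
clock: 15.08
ee_pos: [0.4442, 0.0435, 0.1489]
tcp_rot: [-179.9, 0.2, 8.4]
force: [-0.0, 0.2, 0.1]
grip_width: 0.7
grip_force: 0.0
[0.44308477 0.04526479 0.14639398] [-179.83124826    0.40606682    8.36864458]
knob exp [277.42122635 205.17667008] axis exp [276.9601519   11.79025886]
0 0 d [0.001, 0.001, 0.024] r [-0.001, 0.002, -0.001]
0 1 d [0.001, 0.001, 0.024] r [-0.001, 0.002, -0.001]
0 2 d [0.001, 0.001, 0.024] r [-0.001, 0.002, -0.001]
0 3 d [0.001, 0.001, 0.024] r [-0.001, 0.002, -0.001]
0 4 d [-0.0, -0.0, 0.013] r [-0.0, -0.0, -0.0]
1 0 d [-0.0, -0.0, 0.013] r [-0.0, -0.0, 0.0]
1 1 d [-0.0, -0.0, 0.013] r [-0.0, -0.0, -0.0]
```

View pics/w9.png

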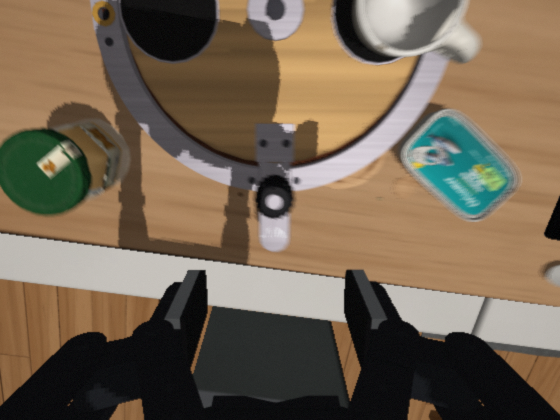

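The knob top is at (273,201), the hub at (274,10), the jar at the left and the tin at the right, all within 3 mm of prediction. I'll descend around the knob and grip.

```bash
python3 -m pendant '[{"rx":-0.001,"ry":0.002,"rz":-0.001,"dx":0.001,"dy":0.001,"dz":0.024,"hand":0.2},{"rx":-0.001,"ry":0.002,"rz":-0.001,"dx":0.001,"dy":0,"dz":0.024,"hand":0.2},{"rx":-0.001,"ry":0.002,"rz":-0.001,"dx":0.001,"dy":0.001,"dz":0.024,"hand":0.2},{"rx":-0.001,"ry":0.002,"rz":-0.001,"dx":0.001,"dy":0,"dz":0.024,"hand":0.2},{"rx":0,"ry":0,"rz":0,"dx":0,"dy":0,"dz":0.01,"hand":0.2}]'
python3 -m pendant '[{"rx":0,"ry":0,"rz":0,"dx":0,"dy":0,"dz":0.01,"hand":0.2},{"rx":0,"ry":0,"rz":0,"dx":0,"dy":0,"dz":0.01,"hand":0.2},{"rx":0,"ry":0,"rz":0,"dx":0,"dy":0,"dz":0.006,"hand":0.2},{"rx":0,"ry":0,"rz":0,"dx":0,"dy":0,"dz":0,"hand":0.2},{"rx":0,"ry":0,"rz":0,"dx":0,"dy":0,"dz":0,"hand":0.2}]' 60
```

```text
clock: 15.75
ee_pos: [0.4482, 0.0411, 0.0428]
tcp_rot: [179.8, -0.2, 8.7]
force: [-0.3, -0.2, -0.4]
grip_width: 0.598
grip_force: 0.0
clock: 16.38
ee_pos: [0.4501, 0.0411, 0.0196]
tcp_rot: [179.8, -0.4, 8.7]
force: [-0.9, -0.2, -0.3]
grip_width: 0.601
grip_force: 0.0
```

```bash
python3 -m pendant '[{"rx":0,"ry":0,"rz":0,"dx":-0.0015,"dy":-0.001,"dz":0.004,"hand":0.2},{"rx":0,"ry":0,"rz":0,"dx":-0.0015,"dy":0,"dz":0.004,"hand":0.2},{"rx":0,"ry":0,"rz":0,"dx":0,"dy":0,"dz":0,"hand":-1},{"rx":0,"ry":0,"rz":0,"dx":0,"dy":0,"dz":0,"hand":-1},{"rx":0,"ry":0,"rz":0,"dx":0,"dy":0,"dz":0,"hand":-1}]' 60
python3 -m pendant '[{"rx":0,"ry":0,"rz":0,"dx":0,"dy":0,"dz":0,"hand":-1},{"rx":0,"ry":0,"rz":0,"dx":0,"dy":0,"dz":0,"hand":-1},{"rx":0,"ry":0,"rz":0,"dx":0,"dy":0,"dz":0,"hand":-1},{"rx":0,"ry":0,"rz":0,"dx":0,"dy":0,"dz":0,"hand":-1},{"rx":0,"ry":0,"rz":0,"dx":0,"dy":0,"dz":0,"hand":-1}]'
```

```text
clock: 17.0
ee_pos: [0.4463, 0.042, 0.0111]
tcp_rot: [179.8, -0.4, 8.7]
force: [-2.9, 1.7, 1.9]
grip_width: 0.306
grip_force: 59.1
clock: 17.62
ee_pos: [0.4464, 0.0419, 0.0111]
tcp_rot: [179.8, -0.4, 8.7]
force: [-3.9, 3.1, 1.5]
grip_width: 0.309
grip_force: 59.2
```

Gripped on the knob (about 26 mm). I'll draw it up and plan the arc.

```bash
python3 -m pendant '[{"rx":0,"ry":0,"rz":0,"dx":0,"dy":0,"dz":-0.004,"hand":-1},{"rx":0,"ry":0,"rz":0,"dx":0,"dy":0,"dz":-0.004,"hand":-1},{"rx":0,"ry":0,"rz":0,"dx":0,"dy":0,"dz":-0.003,"hand":-1},{"rx":0,"ry":0,"rz":0,"dx":0,"dy":0,"dz":0,"hand":-1},{"rx":0,"ry":0,"rz":0,"dx":0,"dy":0,"dz":0,"hand":-1}]'
python3 - <<'E'
from h import *
M=pose(); p=M[:3,3]; A=np.array([.575,.062]); v=p[:2]-A; print(p,arm.observe()["force"],np.linalg.norm(v),np.degrees(np.arctan2(v[1],v[0])))
r=R.from_matrix(M[:3,:3]); a=6
W=[]
for k in range(1,16):
    q=R.from_euler('z',a*k,degrees=True); P=q.apply([v[0],v[1],0])+[A[0],A[1],p[2]]; W.append((P,q*r))
plan(W[:2],[1,1]); print(W[-1][0],W[-1][1].as_euler('xyz',degrees=True))
E
```

```text
clock: 18.25
ee_pos: [0.4464, 0.0414, 0.0216]
tcp_rot: [179.8, -0.4, 8.7]
force: [0.2, 1.6, -9.0]
grip_width: 0.309
grip_force: 59.4
[0.44635533 0.04140603 0.02162364] [ 0.23993609  1.56645484 -9.01610754] 0.1302826220907858 -170.90502270433183
0 0 d [0.001, 0.014, 0.0] r [0.001, 0.0, -0.105]
0 1 d [0.001, 0.014, 0.0] r [0.001, 0.0, -0.105]
[ 0.59559397 -0.06664467  0.02162364] [179.78146983  -0.36074708  98.68389371]
```

Drawn (−9 N). I'll swing in gentle steps of 4° per row.

```bash
python3 -m pendant '[{"rx":0,"ry":0,"rz":-0.0349,"dx":0.0001,"dy":0.0045,"dz":0,"hand":-1},{"rx":0,"ry":0,"rz":-0.0524,"dx":0.0002,"dy":0.0068,"dz":0,"hand":-1},{"rx":0,"ry":0,"rz":-0.0698,"dx":0.0003,"dy":0.0091,"dz":0,"hand":-1},{"rx":0,"ry":0,"rz":-0.0698,"dx":0.0003,"dy":0.0091,"dz":0,"hand":-1},{"rx":0,"ry":0,"rz":-0.0698,"dx":0.0003,"dy":0.0091,"dz":0,"hand":-1}]'
python3 - <<'E'
from h import *
M=pose(); p=M[:3,3]; v=p[:2]-[.575,.062]; s=arm.observe(); print(p,s["force"],s["wrist_torque"],np.linalg.norm(v),np.degrees(np.arctan2(v[1],v[0]))+170.905, s["tcp_rot"])
E
```

```text
clock: 18.88
ee_pos: [0.4579, 0.0045, 0.0219]
tcp_rot: [179.7, -0.3, 25.8]
force: [1.1, 1.0, -8.4]
grip_width: 0.31
grip_force: 59.5
[0.45792206 0.00447772 0.02189412] [ 1.13711427  1.04079067 -8.42795347] [ 0.23973928 -0.11768022  0.04866318] 0.1304456099326183 17.070629335275385 [179.69253062  -0.30322962  25.80362283]
```

Tracking well with low forces, so I'll continue.

```bash
for i in 1; do python3 -m pendant '[{"rx":0,"ry":0,"rz":-0.0698,"dx":0.0003,"dy":0.0091,"dz":0,"hand":-1},{"rx":0,"ry":0,"rz":-0.0698,"dx":0.0003,"dy":0.0091,"dz":0,"hand":-1},{"rx":0,"ry":0,"rz":-0.0698,"dx":0.0003,"dy":0.0091,"dz":0,"hand":-1},{"rx":0,"ry":0,"rz":-0.0698,"dx":0.0003,"dy":0.0091,"dz":0,"hand":-1},{"rx":0,"ry":0,"rz":-0.0698,"dx":0.0003,"dy":0.0091,"dz":0,"hand":-1}]'; done
python3 -m pendant '[{"rx":0,"ry":0,"rz":-0.0698,"dx":0.0003,"dy":0.0091,"dz":0,"hand":-1},{"rx":0,"ry":0,"rz":-0.0698,"dx":0.0003,"dy":0.0091,"dz":0,"hand":-1},{"rx":0,"ry":0,"rz":-0.0698,"dx":0.0003,"dy":0.0091,"dz":0,"hand":-1},{"rx":0,"ry":0,"rz":-0.0698,"dx":0.0003,"dy":0.0091,"dz":0,"hand":-1},{"rx":0,"ry":0,"rz":-0.0698,"dx":0.0003,"dy":0.0091,"dz":0,"hand":-1}]'
python3 - <<'E'
from h import *
M=pose(); p=M[:3,3]; v=p[:2]-[.575,.062]; s=arm.observe(); print(p,s["force"],s["wrist_torque"],np.linalg.norm(v),np.degrees(np.arctan2(v[1],v[0]))+170.905, s["tcp_rot"])
E
```

```text
clock: 19.5
ee_pos: [0.4844, -0.0324, 0.0221]
tcp_rot: [179.6, -0.2, 45.8]
force: [1.1, 0.6, -8.3]
grip_width: 0.304
grip_force: 59.5
clock: 20.12
ee_pos: [0.5218, -0.0583, 0.0224]
tcp_rot: [179.6, -0.0, 65.8]
force: [0.8, -0.1, -9.5]
grip_width: 0.304
grip_force: 59.5
[ 0.52182319 -0.05826792  0.0223814 ] [ 0.82485233 -0.09136098 -9.49570122] [ 0.0919044  -0.10638735 -0.259645  ] 0.13149960324923932 57.05224504582702 [ 1.79566748e+02 -3.21072416e-03  6.57540729e+01]
```

```bash
python3 -m pendant '[{"rx":0,"ry":0,"rz":-0.0698,"dx":0.0005,"dy":0.0091,"dz":0,"hand":-1},{"rx":0,"ry":0,"rz":-0.0698,"dx":0.0005,"dy":0.0091,"dz":0,"hand":-1},{"rx":0,"ry":0,"rz":-0.0698,"dx":0.0005,"dy":0.0091,"dz":0,"hand":-1},{"rx":0,"ry":0,"rz":-0.0698,"dx":0.0005,"dy":0.0091,"dz":0,"hand":-1},{"rx":0,"ry":0,"rz":-0.0698,"dx":0.0005,"dy":0.0091,"dz":0,"hand":-1}]'
python3 -m pendant '[{"rx":0,"ry":0,"rz":-0.0698,"dx":0.0003,"dy":0.0091,"dz":0,"hand":-1},{"rx":0,"ry":0,"rz":-0.0698,"dx":0.0003,"dy":0.0091,"dz":0,"hand":-1},{"rx":0,"ry":0,"rz":-0.0524,"dx":0.0002,"dy":0.0068,"dz":0,"hand":-1},{"rx":0,"ry":0,"rz":-0.0262,"dx":0.0001,"dy":0.0034,"dz":0,"hand":-1},{"rx":0,"ry":0,"rz":0,"dx":0,"dy":0,"dz":0,"hand":-1}]'
python3 - <<'E'
from h import *
M=pose(); p=M[:3,3]; s=arm.observe(); print(p,s["force"],s["wrist_torque"], s["tcp_rot"])
for A in ([.575,.062],[.5745,.0615],[.576,.0625]):
    v=p[:2]-A; v0=np.array([.44635,.0414])-A; print(np.linalg.norm(v),np.degrees(np.arctan2(v[1],v[0])-np.arctan2(v0[1],v0[0]))%360)
im,T=wrist("w10"); 
E
```

```text
clock: 20.75
ee_pos: [0.566, -0.07, 0.0226]
tcp_rot: [179.6, 0.3, 85.7]
force: [1.1, -4.0, -9.4]
grip_width: 0.307
grip_force: 59.5
clock: 21.38
ee_pos: [0.5948, -0.0693, 0.0229]
tcp_rot: [179.6, 0.4, 98.1]
force: [3.0, -5.3, -8.9]
grip_width: 0.305
grip_force: 59.7
[ 0.59476754 -0.06925559  0.02291382] [ 2.96724207 -5.25508184 -8.92081931] [-0.77754618 -0.37768019 -0.25407945] [179.59732204   0.39594344  98.08006919]
0.13273577128062233 89.46734897820333
0.13231703188166413 89.89684163947491
0.13308551946819352 88.86318418640312
```

```bash
python3 -m pendant '[{"rx":0,"ry":0,"rz":-0.008,"dx":0.0015,"dy":0.0012,"dz":0,"hand":-1},{"rx":0,"ry":0,"rz":0,"dx":0,"dy":0,"dz":0.002,"hand":-1},{"rx":0,"ry":0,"rz":0,"dx":0,"dy":0,"dz":0.002,"hand":-1},{"rx":0,"ry":0,"rz":0,"dx":0,"dy":0,"dz":0.001,"hand":-1},{"rx":0,"ry":0,"rz":0,"dx":0,"dy":0,"dz":0,"hand":-1}]'
```

```text
clock: 22.05
ee_pos: [0.5959, -0.0692, 0.0185]
tcp_rot: [179.6, 0.5, 98.5]
force: [2.2, -9.3, -7.6]
grip_width: 0.312
grip_force: 59.8
```

```bash
python3 -m pendant '[{"rx":0,"ry":0,"rz":0,"dx":0,"dy":0,"dz":0.002,"hand":-1},{"rx":0,"ry":0,"rz":0,"dx":0,"dy":0,"dz":0.002,"hand":-1},{"rx":0,"ry":0,"rz":0,"dx":0,"dy":0,"dz":0.001,"hand":-1},{"rx":0,"ry":0,"rz":0,"dx":0,"dy":0,"dz":0,"hand":-1},{"rx":0,"ry":0,"rz":0,"dx":0,"dy":0,"dz":0,"hand":-1}]'; python3 -c "
from h import *
print(pose()[:3,3],arm.observe()['tcp_rot'])"
```

```text
clock: 22.68
ee_pos: [0.5961, -0.0691, 0.0141]
tcp_rot: [179.5, 0.5, 98.5]
force: [2.7, -9.7, -5.8]
grip_width: 0.307
grip_force: 60.0
[ 0.59608986 -0.06912239  0.01408049] [179.53540713   0.54631951  98.47882983]
```

The pin has entered the hole: it is at about 3 mm and the spring still pulls. I'll lower the last 3 mm, release, and back straight up.

```bash
python3 -m pendant '[{"rx":0,"ry":0,"rz":0,"dx":0,"dy":0,"dz":0.002,"hand":-1},{"rx":0,"ry":0,"rz":0,"dx":0,"dy":0,"dz":0.001,"hand":-1},{"rx":0,"ry":0,"rz":0,"dx":0,"dy":0,"dz":0,"hand":0.2},{"rx":0,"ry":0,"rz":0,"dx":0,"dy":0,"dz":0,"hand":0.2},{"rx":0,"ry":0,"rz":0,"dx":0,"dy":0,"dz":0,"hand":0.2}]'
python3 -m pendant '[{"rx":0,"ry":0,"rz":0,"dx":0,"dy":0,"dz":0,"hand":0.2},{"rx":0,"ry":0,"rz":0,"dx":-0.002,"dy":0,"dz":-0.02,"hand":0.2},{"rx":0,"ry":0,"rz":0,"dx":-0.002,"dy":0,"dz":-0.03,"hand":0.2},{"rx":0,"ry":0,"rz":0,"dx":-0.01,"dy":0,"dz":-0.04,"hand":0.2},{"rx":0,"ry":0,"rz":0,"dx":-0.02,"dy":0,"dz":-0.04,"hand":0.2}]'
python3 -m pendant '[{"rx":0,"ry":0,"rz":0,"dx":-0.02,"dy":-0.02,"dz":-0.02,"hand":0.2},{"rx":0,"ry":0,"rz":0,"dx":-0.02,"dy":-0.03,"dz":0,"hand":0.2},{"rx":0,"ry":0,"rz":0,"dx":-0.02,"dy":-0.03,"dz":0,"hand":0.2},{"rx":0,"ry":0,"rz":0,"dx":0,"dy":-0.03,"dz":0,"hand":0.2},{"rx":0,"ry":0,"rz":0,"dx":0,"dy":0,"dz":0,"hand":0.2}]'
python3 - <<'E'
from h import *
s=arm.grab_frame("scene");t=arm.grab_frame("top");cv2.imwrite("pics/t9.png",t)
a=cv2.resize(s[100:260,170:340],(425,400),interpolation=2); b=cv2.resize(t[130:270,145:285],(375,400),interpolation=2)
cv2.imwrite("pics/fin.png",np.hstack([a,b]))
# hub/knob expected positions
yw=np.radians(98.6); print(proj("top",(.5745-.13*np.cos(yw),.0615-.13*np.sin(yw),.083)),proj("top",(.6487,.0727,.098)),proj("top",(.5633,.1357,.098)))
E
```

```text
clock: 23.3
ee_pos: [0.5958, -0.0652, 0.0114]
tcp_rot: [179.5, 0.2, 98.7]
force: [-0.0, 0.1, -0.6]
grip_width: 0.601
grip_force: 0.0
clock: 23.92
ee_pos: [0.5996, -0.0984, 0.1436]
tcp_rot: [179.5, 0.2, 98.7]
force: [0.5, -0.7, 0.3]
grip_width: 0.602
grip_force: 0.0
clock: 24.55
ee_pos: [0.4987, -0.1752, 0.1622]
tcp_rot: [179.5, 0.3, 98.5]
force: [0.2, 0.6, 0.1]
grip_width: 0.6
grip_force: 0.0
[257.32368712 198.5799286 ] [216.71894956 175.26666297] [192.57636466 198.0586226 ]
```

View pics/fin.png

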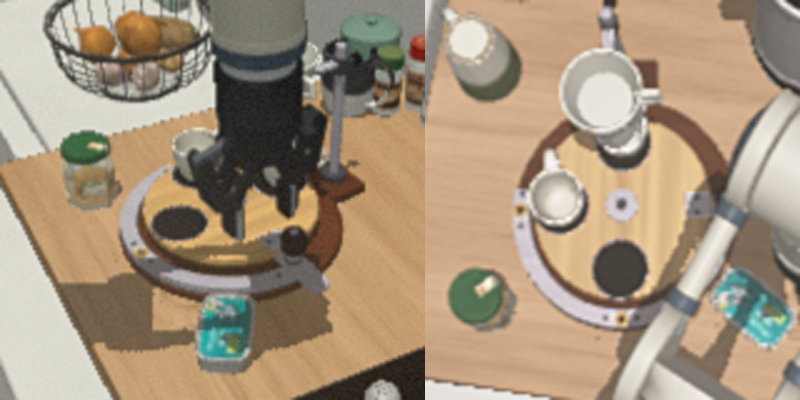

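The views show the bar at the right, the brewed cup upright on the left, the loaded cup under the dripper, and the jar and tin in place. I'll check the knob height numerically, then hand in.

```bash
python3 - <<'E'
from h import *
s=arm.grab_frame("scene"); yw=np.radians(98.6); K=np.array([.5745-.13*np.cos(yw),.0615-.13*np.sin(yw),0])
print([proj("scene",K+[0,0,z]).round(1).tolist() for z in (.055,.083,.091)])
u=int(proj("scene",K+[0,0,.07])[0]); print(u,[(r,int(s[r,u].max())) for r in range(182,216)])
print(arm.observe()["clock"]); 
E
```

```text
[[287.1, 200.3], [287.3, 192.8], [287.4, 190.6]]
287 [(182, 93), (183, 91), (184, 95), (185, 100), (186, 141), (187, 209), (188, 225), (189, 224), (190, 134), (191, 80), (192, 101), (193, 88), (194, 58), (195, 47), (196, 52), (197, 45), (198, 48), (199, 47), (200, 46), (201, 42), (202, 62), (203, 98), (204, 96), (205, 71), (206, 95), (207, 107), (208, 106), (209, 101), (210, 105), (211, 103), (212, 90), (213, 76), (214, 66), (215, 67)]
24.7
```

```bash
python3 -c "
from bench import arm
print(arm.finish_job())"
```

```text
the job is handed in; nothing more can be done
None
```

The job is handed in, with no verdict returned: the cup was loaded on the right place, the tray was swung a quarter turn to the right to bring it under the dripper, and the pin looked fully home in the last images.

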